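# Hang the keyhole tray on the board's screw

## Robot

A 6-joint arm with a two-finger parallel gripper is mounted at the origin on a cart in front of the work surface, level with it; the furniture and walls round the work are solid. World frame = base frame: x ahead of the robot, y to its left, z up, the work surface at z = 0. Lengths are in m, angles in rad, forces in N, time in s.
With the tool pointing down it reaches from about 0.3 to 1 m from the base axis. Payload 5.1 kg.
Tool frame: the origin (TCP) lies between the finger pads; the fingertips stand bot.tcp_to_tips ahead of it and the grasp point (between the pads) lies 8 mm behind it (bot.tcp_to_tips is the distance from the TCP to the fingertips, in m); z points along the fingers, y is the line along which they close (so a half turn about z gives the same grasp; the last joint's range is limited). The gripper opens to 95 mm and grips with 3 to 60 N. Pads are 20 mm wide; open, the fingers measure 119 mm over their backs; the gripper's body (75 mm by 180 mm) begins 59 mm behind the grasp point.
Start: joints at [-1.216, 0.124, 1.65, -0, 1.367, -0.083], TCP at [0.276, -0.589, 0.226] pointing down, gripper open.
Joint ranges: [-2.61, 2.61], [-1.02, 2.33], [0.03, 2.71], [-1.35, 4.49], [0.32, 2.68], [-2.91, 2.91]. Speed limits (rad/s): [2.57, 2.57, 3.14, 3.14, 3.14, 3.14].

## Interface

Orientations are given as [roll, pitch, yaw] about the fixed x, y, z axes, in that order (R = Rz(yaw) Ry(pitch) Rx(roll)).
In Python, from cell import bot, imaging, nets gives the robot as it stands.
- The arm moves only by the tool servo_tool, never from a script. Its argument "plan" is a list of rows, each a list of 6 numbers: the shift along the tool's x, y, z each as a share of 0.025 m, from -1 to 1, then the turn, a rotation vector about the tool's x, y, z each as a share of 10 degrees, from -1 to 1. A call has 1 to 10 rows; each row shifts and turns the commanded pose from where the row before left it, along the tool's axes as they then stand; what a row does not reach is not made up. A row lasts 1/8 s, in which the tool goes at most 62.5 mm and 10.7 degrees, less where a joint would pass 70% of its speed; a pose out of reach is approached as far as the arm can. A call with a number of a shift or a turn outside -1 to 1 is refused whole. A call with a gripper value outside its range is refused whole. "grip" is the finger opening in mm, from 0 to 95.1, set as the call begins (left out, the last holds). The fingers move at their own pace and stop on an object; "newtons" is the grip in N (left out, the last holds). Time passes only in rows, so rows that do not move let the fingers close. It gives the time, the measured TCP pose, the force, the opening and the grip force at its end, in the units of the state.
- bot.sense(): the state, without advancing time (a new reading comes with each control period).
- imaging.capture(name): name is "scene" or "top"; returns a dict with "color" (400x640x3 uint8, blue, green, red), "intrinsics" (3x3 intrinsics, pixels), "k1" (the pictures are not rectified: a ray, as slopes to the right and down, at radius r is drawn at 1 + k1 r^2 times it, then the intrinsics apply), "T" (4x4, takes a point from camera to world coordinates). Camera axes: x right, y up, looking along -z (the intrinsics and any distortion apply to the point x, -y, -z); pixel columns grow to the right and rows downward; lengths in m; the calibration is good to about 2 mm. A picture is of the moment at which its call begins. There is no depth.
- bot.finish_job(): hands the job in; it is judged then, once.
Trained networks look in a picture, given as the dict that the camera call returned (one of the last four; its "shot" number tells which), for a name from the list of things; names that differ only in an ending like _2 or _b are one class to them, and where a whole thing is asked for, a point or a joint stands for the part that bears it (a point fixed in the world has none). Each returns a list of dicts, best first, with "score" (0 to 1); they miss things now and then, are a little off and sometimes report something else, mostly with a low value. They report only what shows in the picture. A call takes as long as a camera call.
- nets.boxes_of(picture, target): "extent" ([centre column, centre row, width, height] in pixels, round what is visible of it).
The state is a dict: "time": time; "q": joint angles; "joint_vel": joint speeds; "joint_efforts": joint torques, N m; "ee_pos": TCP position; "tool_rot": TCP orientation; "contact_force": force on the tool from outside, world axes, zero at the start; "ft_torque": the same for the moment, N m; "gripper_width": opening from 0.0 (shut) to 1.0 (fully open); "grip_force": force on a finger pad.
Only numpy, scipy, OpenCV 4.12 (cv2) and the standard library are available. Lean on these libraries where they do the work, as an engineer would, in place of code of your own. Each camera call takes 0.05 s, during which the arm holds its last target. There are 200 camera calls.

## Task

Hang the white tray on the blue board: carry it by its orange grip block, press its back plate in over the brass screw head so that the head comes through the wide hole of its keyhole and, still pressing the sprung disc back, slide the tray down until the screw meets the end of the narrow slot and the red lock pin springs out into its hole in the plate. Feel your way gently, with less than 25 N on the board and all that is on it; leave the tray hanging upright and square to the board, let it go, and leave the other things on the bench where they are.

Things in the scene. Friction and masses are not known exactly. Their poses are not given: they have to be found in the camera images.
- tray_grip (a point): Place to grasp on the hanging tray (white, about 0.12 kg, loose, upright): in its orange grip block, 14 mm thick in y (pinch it across y from above), 36 mm tall, its top 18 mm above this point; along x it runs from 15 mm to -x of the point to the plate's front, 21 mm to +x. The point is 82 mm above the tray's underside. Axes of the tray: x toward the plate's rear, y across, z up.
- tray_hole (a point): Centre of the wide eight-sided hole of the tray's keyhole, 26 mm across flats, at half the plate's thickness; 34 mm above the tray's underside, 48 mm below and 23 mm to +x of tray_grip. Axes as tray_grip. A slot 10 mm wide runs straight up from it; the hole's upper 45 degree flanks guide a screw into it.
- tray_slot_end (a point): In the same plate, the point where the screw's axis lies when the tray is fully home at the upper end of the narrow slot; 22 mm above tray_hole. The square 10 mm hole for the lock pin is centred 21 mm to +y of this point.
- tray: The tray as a whole; origin on the rear face of its back plate, at the underside, mid-width; axes as tray_grip. Back plate 64 mm wide, 100 mm tall, 4 mm thick; the tray foot is 64 mm wide and reaches 58 mm to -x of the plate's rear face, with a rim 14 mm high. It stands on that foot at the start.
- hang_mark (a point): Mark on the board, 12 mm out from its face and 150 mm above the bench: the screw's axis should pass through it, but the screw's hanger plate is clamped up to 4 mm off to either side and 10 mm up or down, so the screw must be felt for or seen. x points into the board, y across, z up. Rigid shank 7 mm in diameter; brass head 15 mm in diameter, from 1.5 mm (underside) to 7.5 mm to -x of the mark.
- pad_disc (a joint): How far (m) the sprung black disc behind the head, 34 mm in diameter, is pushed toward the board: 0 (face level with hang_mark) to 0.005. 2.1 N starts it, 0.7 N more per mm. The 4 mm plate must push it back 3 to 5 mm to slide freely behind the head. It rubs on the plate with unknown friction, so the tray needs pushing down; at the slot's end the resistance jumps.
- lock_pin (a joint): How far (m) the sprung red pin, 7 mm in diameter, 21 mm to +y of the screw, is pushed toward the board: 0 out (its tip 2.5 mm farther out than the disc's face at rest) to 0.009. 1 N starts it, 0.25 N more per mm. The plate pushes it in; it springs back to 0, into its hole in the plate, when the tray is home within about 1.5 mm.
- board: Blue upright panel, 170 mm wide, top 195 mm above the bench, fixed to the bench on a dark foot that reaches 10 mm in front of the panel and is 190 mm wide and 12 mm tall; it carries the screw, disc and pin. Origin on the panel's front face at the bench, mid-width; x points into the panel, z up.
- microscope_a: White and black microscope, fixed, tall (over 0.4 m), standing on the bench to the right of the board; its body and eyepieces reach toward the robot to about x = 0.47 and stand between the arm at its start and the tray and board. Go round in front of it. Origin under its middle at the bench.
- tally_a: Bystander, small round silver tally counter with a black button, 44x51x40 mm, loose; origin at the centre of its underside.
- marker_red: Bystander, red and white marker pen, 12x138x13 mm, loose; origin at the centre of its underside.
- objective_case: Bystander, small round case, black lid over a cream base, 36x36x59 mm, loose; origin at the centre of its underside.
- oil_bottle: Bystander, small brown dropper bottle with a black cap, 30x30x68 mm, loose; origin at the centre of its underside.
- blue_filter: Bystander, black ring with a blue glass filter, 33x33x9 mm, loose; origin at the centre of its underside.
- coverslips: Bystander, small white box, 35x63x18 mm, loose; origin at the centre of its underside.
- cell_counter: Bystander, grey counter with red keys and a red knob, 77x106x44 mm, loose; origin at the centre of its underside.

How it is judged:
By the outcome, as a careful person would: the job done as asked, in the order asked, and still so for the second after the job is handed in, with the robot touching nothing.
It also fails if it takes over 67 s, if anything falls off the work surface, if the arm or the gripper's body presses on something with over 40 N, if the wrist force passes 120 N, or if a joint passes its speed limit or range.

## Working session

There is one attempt and no reset: what is moved stays moved. The work goes in short steps, Python scripts to look and compute and a tool call to move; the robot and the scene stay as the last step left them, time stands still between calls to the robot, and variables do not carry over. Pictures are saved under pics/ and viewed, at most 10 in all, crops included, and the job is handed in when it is done.

Besides the shell and the picture viewer there is one more tool, called after "Request:" by a JSON object that holds its "name" and its "arguments", one argument or row to a line. servo_tool: Moves the arm, as the interface text tells. Its arguments: {"type":"object","properties":{"plan":{"type":"array","items":{"type":"array","items":{"type":"number"}}},"grip":{"type":"number"},"newtons":{"type":"number"}},"required":["plan"]}

```bash
mkdir -p pics; cat > h.py <<'E'
import numpy as np, cv2
from cell import bot, imaging, nets
def snap(n,f=None):
    p=imaging.capture(n)
    if f: cv2.imwrite('pics/'+f,p['color'])
    return p
def ray(p,u,v):
    K=p['intrinsics'];T=np.array(p['T'])
    xd=(u-K[0][2])/K[0][0];yd=(v-K[1][2])/K[1][1];x,y=xd,yd
    for _ in range(20):
        s=1+p['k1']*(x*x+y*y);x,y=xd/s,yd/s
    d=T[:3,:3]@np.array([x,-y,-1]);return T[:3,3],d/np.linalg.norm(d)
def onplane(p,u,v,val,ax=2):
    o,d=ray(p,u,v);return o+d*(val-o[ax])/d[ax]
def proj(p,X):
    T=np.array(p['T']);c=T[:3,:3].T@(np.array(X)-T[:3,3]);x,y=c[0]/-c[2],-c[1]/-c[2]
    s=1+p['k1']*(x*x+y*y);K=p['intrinsics'];return K[0][0]*x*s+K[0][2],K[1][1]*y*s+K[1][2]
def tri(p1,a,p2,b):
    o1,d1=ray(p1,*a);o2,d2=ray(p2,*b)
    t=np.linalg.lstsq(np.c_[d1,-d2],o2-o1,rcond=None)[0]
    A,B=o1+d1*t[0],o2+d2*t[1];return (A+B)/2,np.linalg.norm(A-B)
E
python3 - <<'E'
from h import *
a=snap('scene','s0.png');b=snap('top','t0.png')
for p in(a,b):
    print(np.round(p['T'],3).tolist(),np.round(p['intrinsics'],1).tolist(),p['k1'])
    for t in['tray','tray_grip','tray_hole','pad_disc','lock_pin','board','microscope_a','hang_mark','tally_a','marker_red','objective_case','oil_bottle','cell_counter','coverslips','blue_filter']:
        try:
            r=nets.boxes_of(p,t)[:2]
            print(t,[(np.round(x['extent'],1).tolist(),round(x['score'],2)) for x in r])
        except Exception as e: print(t,e)
s=bot.sense();print(s,bot.tcp_to_tips)
E
```

```text
[[0.897, -0.371, 0.241, 0.887], [0.443, 0.751, -0.49, -0.733], [0.001, 0.546, 0.838, 1.302], [0.0, 0.0, 0.0, 1.0]] [[471.3, 0.0, 320.0], [0.0, 471.3, 197.0], [0.0, 0.0, 1.0]] -0.03717979741639421
tray []
tray_grip []
tray_hole []
pad_disc []
lock_pin []
board [([378.6, 159.2, 30.7, 77.3], 0.76)]
microscope_a []
hang_mark [([378.4, 157.9, 34.9, 72.6], 0.65), ([307.1, 340.5, 44.5, 37.8], 0.64)]
tally_a [([238.1, 277.9, 13.0, 18.2], 0.69)]
marker_red [([305.8, 284.2, 8.8, 42.9], 0.47)]
objective_case [([330.9, 121.2, 9.4, 15.6], 0.57)]
oil_bottle []
cell_counter [([308.5, 340.4, 41.6, 34.4], 0.8)]
coverslips []
blue_filter [([317.9, 137.7, 13.8, 5.0], 0.51)]
[[-0.023, 0.992, -0.122, 0.377], [-1.0, -0.022, 0.012, -0.032], [0.01, 0.122, 0.992, 1.527], [0.0, 0.0, 0.0, 1.0]] [[412.6, 0.0, 315.9], [0.0, 412.6, 203.0], [0.0, 0.0, 1.0]] -0.04300294940935693
tray [([289.3, 233.2, 22.2, 18.3], 0.67)]
tray_grip [([289.0, 233.2, 16.0, 23.7], 0.6)]
tray_hole [([288.0, 232.8, 17.2, 16.3], 0.58)]
pad_disc []
lock_pin []
board [([247.6, 180.8, 60.9, 31.5], 0.67), ([288.0, 232.2, 17.0, 21.3], 0.57)]
mi
[... 553 characters left out ...]
rray([-1.21557832e+00,  1.23808308e-01,  1.65030433e+00,  2.31207595e-05,
        1.36748211e+00, -8.26127262e-02]), 'joint_vel': array([ 1.72989170e-03,  8.91645622e-04, -1.77958623e-04,  4.61130351e-05,
        2.84006154e-03,  1.49646581e-03]), 'joint_efforts': array([-4.15870254e-04, -4.17576957e+01, -3.60213339e+01,  7.74652488e-02,
        4.29853157e-02, -1.67618913e-05]), 'ee_pos': array([ 0.2755534 , -0.58869322,  0.22564827]), 'tool_rot': array([-3.14159244e+00, -2.27398852e-05,  4.37826061e-01]), 'contact_force': array([ 0.58339026, -0.03799504,  0.74341815]), 'ft_torque': array([ 0.03773102, -0.01880624, -0.00322069]), 'grip_force': 0.0, 'gripper_width': 1.0031466425326996} 0.011
```

```bash
python3 - <<'E'
import cv2,numpy as np
a=cv2.imread('pics/s0.png');b=cv2.imread('pics/t0.png')
cv2.imwrite('pics/s0c.png',cv2.resize(a[60:380,200:520],None,fx=1.85,fy=1.85,interpolation=cv2.INTER_CUBIC))
cv2.imwrite('pics/t0c.png',cv2.resize(b[140:290,190:440],None,fx=3.2,fy=3.2,interpolation=cv2.INTER_CUBIC))
E
```

```text
(no output)
```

View pics/s0c.png

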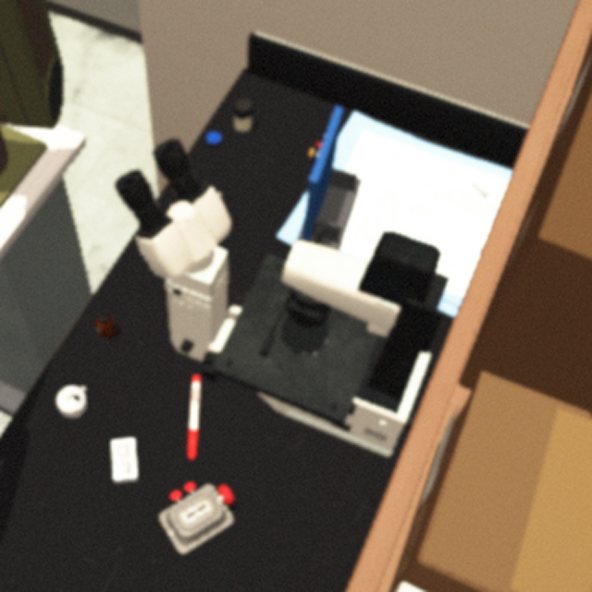

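View pics/t0c.png

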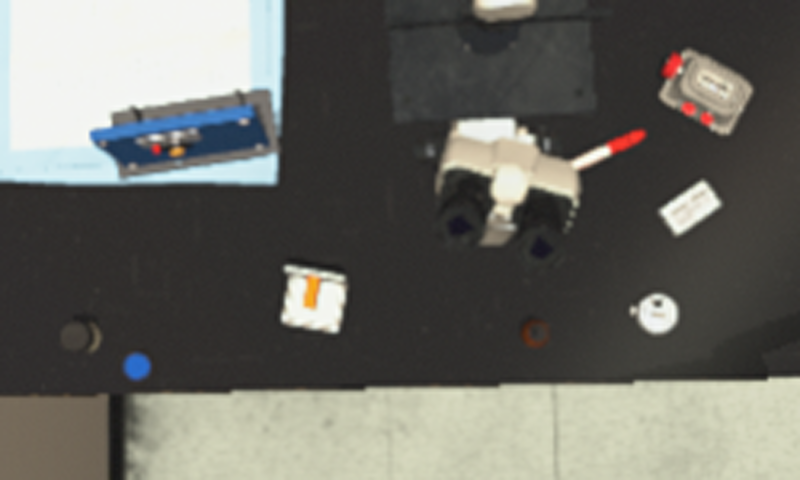

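```bash
python3 - <<'E'
from h import *
a=snap('scene');b=snap('top')
def seg(p,box,lo,hi,name,z=None):
    x0,y0,x1,y1=box;h=cv2.cvtColor(p['color'],cv2.COLOR_BGR2HSV)[y0:y1,x0:x1]
    m=cv2.inRange(h,np.array(lo),np.array(hi));n,l,s,c=cv2.connectedComponentsWithStats(m)
    for i in range(1,n):
        if s[i,4]<3: continue
        ys,xs=np.nonzero(l==i);pts=np.c_[xs+x0,ys+y0].astype(np.float32)
        r=cv2.minAreaRect(pts)
        print(name,s[i,4],np.round(c[i]+[x0,y0],2),[tuple(np.round(q,1)) for q in cv2.boxPoints(r).tolist()])
        if z is not None:
            P=np.array([onplane(p,*q,z)[:2] for q in pts])
            e,v=np.linalg.eigh(np.cov(P.T)); d=v[:,1]*np.sign(v[0,1]);print('  world',np.round(P.mean(0),4),'yaw deg',np.degrees(np.arctan2(d[1],d[0])),np.ptp(P,0))
seg(b,(270,215,310,250),(8,120,120),(25,255,255),'grip',.1)
seg(b,(270,215,310,250),(0,0,150),(180,60,255),'white',.1)
seg(b,(215,160,280,200),(100,150,150),(125,255,255),'boardtop',.195)
seg(b,(215,160,280,200),(12,120,120),(28,255,255),'screw_top')
seg(b,(215,160,280,200),(0,150,120),(8,255,255),'pin_top')
seg(a,(350,115,400,200),(8,100,100),(28,255,255),'screw_s')
seg(a,(350,115,400,200),(0,150,100),(7,255,255),'pin_s')
x=np.hstack([cv2.resize(b['color'][215:250,270:310],None,fx=10,fy=10,interpolation=cv2.INTER_CUBIC),cv2.resize(b['color'][165:200,215:255],None,fx=10,fy=10,interpolation=cv2.INTER_CUBIC)])
y=cv2.resize(a['color'][115:140,355:395],None,fx=10,fy=9,interpolation=cv2.INTER_CUBIC)
y=np.hstack([y,cv2.resize(b['color'][160:195,240:300],(400,225))])
cv2.imwrite('pics/z1.png',np.vstack([x,y]))
E
```

```text
grip 37 [286.97 230.73] [(np.float64(284.5), np.float64(234.9)), (np.float64(286.0), np.float64(225.8)), (np.float64(289.6), np.float64(226.4)), (np.float64(288.1), np.float64(235.5))]
  world [0.4579 0.052 ] yaw deg -9.102003328005429 [0.0312352  0.01422642]
white 282 [287.82 233.6 ] [(np.float64(276.1), np.float64(240.4)), (np.float64(279.1), np.float64(222.5)), (np.float64(298.4), np.float64(225.7)), (np.float64(295.4), np.float64(243.6))]
  world [0.448  0.0492] yaw deg 54.769223385577334 [0.07020852 0.06623974]
boardtop 161 [243.43 178.35] [(np.float64(218.6), np.float64(180.2)), (np.float64(267.8), np.float64(172.7)), (np.float64(268.4), np.float64(176.4)), (np.float64(219.1), np.float64(183.9))]
  world [0.6271 0.1865] yaw deg -82.36250779630493 [0.02722692 0.16070343]
screw_top 9 [244.67 186.89] [(np.float64(243.0), np.float64(187.0)), (np.float64(245.0), np.float64(185.0)), (np.float64(246.5), np.float64(186.5)), (np.float64(244.5), np.float64(188.5))]
pin_top 4 [238.5 185.5] [(np.float64(238.0), np.float64(185.0)), (np.float64(239.0), np.float64(185.0)), (np.float64(239.0), np.float64(186.0)), (np.float64(238.0), np.float64(186.0))]
screw_s 18 [367.89 142.  ] [(np.float64(365.5), np.float64(143.5)), (np.float64(366.9), np.float64(139.3)), (np.float64(370.2), np.float64(140.4)), (np.float64(368.8), np.float64(144.6))]
```

View pics/z1.png

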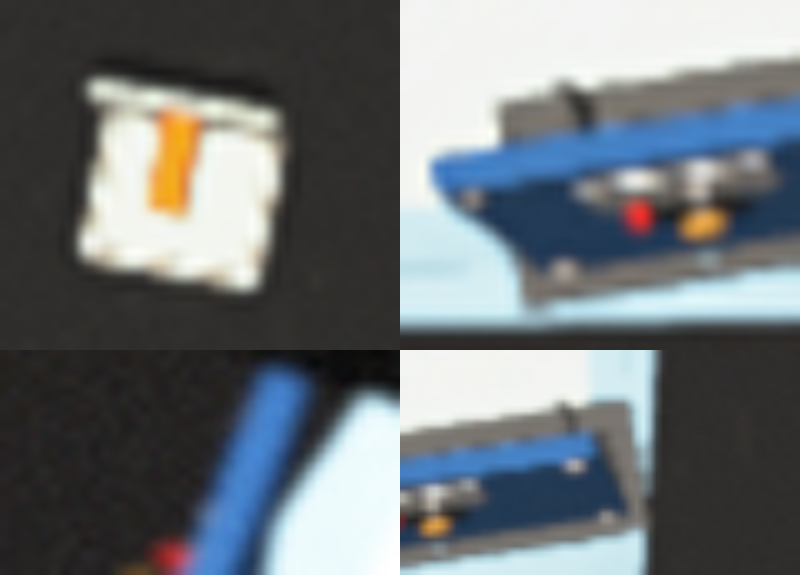

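```bash
python3 - <<'E'
from h import *
a=snap('scene');b=snap('top')
def yaw(A,B): d=B-A; return np.degrees(np.arctan2(-d[0],d[1])),np.linalg.norm(d[:2])
L=onplane(b,219.1,183.9,.195);R=onplane(b,268.6,176.3,.195);print('board',L,R,(L+R)/2,yaw(R,L))
t=lambda u,v:(270+u/10-.45,215+v/10-.45)
# plate top corners (front & rear edges) and foot front
A=onplane(b,*t(86,80),.1);B=onplane(b,*t(282,112),.1);print('plate rear',A,B,(A+B)/2,yaw(B,A))
A=onplane(b,*t(78,265),.007);B=onplane(b,*t(262,294),.007);print('foot front',A,B,(A+B)/2,yaw(B,A))
A=onplane(b,*t(150,210),.1);B=onplane(b,*t(188,216),.1);print('grip front',A,B,(A+B)/2,yaw(B,A))
hsv=cv2.cvtColor(a['color'],cv2.COLOR_BGR2HSV)
cv2.imwrite('pics/z2.png',np.hstack([cv2.resize(a['color'][125:155,355:385],(400,400),interpolation=cv2.INTER_CUBIC),cv2.resize(b['color'][175:200,230:255],(400,400),interpolation=cv2.INTER_CUBIC)]))
th=np.radians(8)
P,e=tri(a,(367.9,142),b,(244.7,186.9));print('screw tri',P,e)
E
```

```text
board [0.61041825 0.26616332 0.195     ] [0.63205469 0.10394846 0.195     ] [0.62123647 0.18505589 0.195     ] (np.float64(7.597349632201094), np.float64(0.1636514489856815))
plate rear [0.48686633 0.08210156 0.1       ] [0.47426967 0.0144643  0.1       ] [0.480568   0.04828293 0.1       ] (np.float64(-10.549808377909745), np.float64(0.06880025707094706))
foot front [0.42607835 0.09335478 0.007     ] [0.41397103 0.02605934 0.007     ] [0.42002469 0.05970706 0.007     ] (np.float64(-10.199141619841129), np.float64(0.06837590606261869))
grip front [0.44144463 0.06059483 0.1       ] [0.43908643 0.04752341 0.1       ] [0.44026553 0.05405912 0.1       ] (np.float64(-10.22667861906718), np.float64(0.013282440025554192))
screw tri [0.60327956 0.1872458  0.15949313] 0.0028836754446255586
```

View pics/z2.png

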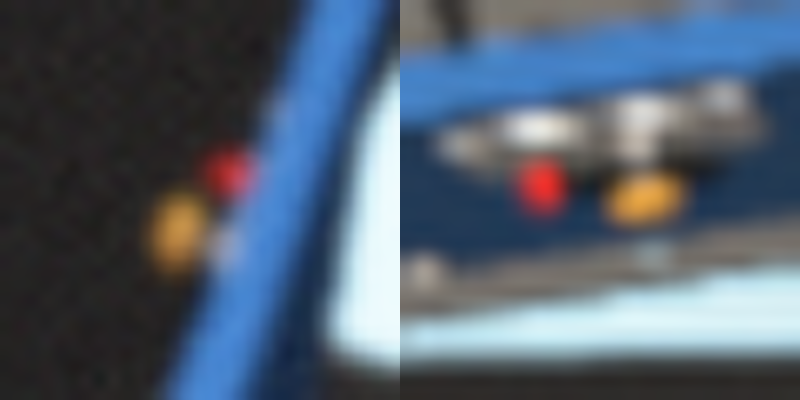

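```bash
python3 - <<'E'
from h import *
b=snap('top')
f=lambda u,v:(190+u/3.2,140+v/3.2)
for n,q in dict(eyeL=(440,230),bodyL=(437,190),bodyLtop=(452,130),eyeLfront=(465,248),eyeRfront=(540,268),board_R_foot=(277,148)).items():
    print(n,[np.round(onplane(b,*f(*q),z)[:2],3).tolist() for z in (0,.2,.3,.42)])
E
```

```text
eyeL [[0.53, -0.094], [0.51, -0.086], [0.5, -0.082], [0.488, -0.077]]
bodyL [[0.577, -0.092], [0.551, -0.084], [0.538, -0.08], [0.522, -0.075]]
bodyLtop [[0.648, -0.111], [0.612, -0.101], [0.595, -0.096], [0.573, -0.089]]
eyeLfront [[0.509, -0.122], [0.491, -0.11], [0.483, -0.105], [0.472, -0.098]]
eyeRfront [[0.483, -0.209], [0.469, -0.186], [0.462, -0.174], [0.454, -0.16]]
board_R_foot [[0.631, 0.094], [0.598, 0.078], [0.581, 0.07], [0.561, 0.06]]
```

Request:
{"name": "servo_tool", "arguments": {
  "plan": [
    [0,0,0,0,0,0.88],
    [0,0,0,0,0,0.88],
    [0,0,0,0,0,0.88],
    [0,0,0,0,0,0.88]
  ]
}}

```text
time: 2.35
ee_pos: [0.2755, -0.5887, 0.2257]
tool_rot: [3.142, 0.0, -0.182]
contact_force: [0.1, 0.3, 0.1]
gripper_width: 1.002
grip_force: 0.0
```

Request:
{"name": "servo_tool", "arguments": {
  "plan": [
    [-0.12,-1,0,0,0,0],
    [-0.12,-1,0,0,0,0],
    [-0.12,-1,0,0,0,0],
    [-0.12,-1,0,0,0,0],
    [-0.12,-1,0,0,0,0],
    [-0.12,-1,0,0,0,0],
    [-0.12,-1,0,0,0,0],
    [-0.12,-1,0,0,0,0],
    [-0.12,-1,0,0,0,0]
  ]
}}

```text
time: 3.48
ee_pos: [0.2885, -0.3617, 0.2258]
tool_rot: [3.141, -0.0, -0.177]
contact_force: [0.6, 0.3, 0.6]
gripper_width: 1.0
grip_force: 0.0
```

Request:
{"name": "servo_tool", "arguments": {
  "plan": [
    [-0.1,-1,0,0,0,0],
    [-0.1,-1,0,0,0,0],
    [-0.1,-1,0,0,0,0],
    [-0.1,-1,0,0,0,0],
    [-0.1,-1,0,0,0,0],
    [-0.1,-1,0,0,0,0],
    [-0.1,-1,0,0,0,0],
    [-0.1,-1,0,0,0,0],
    [-0.1,-1,0,0,0,0],
    [0,0,0,0,0,0]
  ]
}}

```text
time: 4.72
ee_pos: [0.306, -0.1363, 0.2259]
tool_rot: [3.141, -0.001, -0.174]
contact_force: [0.6, 0.4, -0.4]
gripper_width: 0.998
grip_force: 0.0
```

Request:
{"name": "servo_tool", "arguments": {
  "plan": [
    [0,-1,0,0,0,0],
    [0,-1,0,0,0,0],
    [0,-1,0,0,0,0],
    [0,-1,0,0,0,0],
    [0,-1,0,0,0,0],
    [0,-1,0,0,0,0],
    [0,-1,0,0,0,0],
    [0,0,0,0,0,0]
  ]
}}

```text
time: 5.72
ee_pos: [0.3369, 0.0354, 0.2257]
tool_rot: [3.141, 0.0, -0.174]
contact_force: [-0.4, -0.9, -0.3]
gripper_width: 1.001
grip_force: 0.0
```

Request:
{"name": "servo_tool", "arguments": {
  "plan": [
    [0.906,-0.298,0,0,0,0.03],
    [0.906,-0.298,0,0,0,0],
    [0.906,-0.298,0,0,0,0],
    [0.906,-0.298,0,0,0,0],
    [0.906,-0.298,0,0,0,0],
    [0,0,0.9,0,0,0],
    [0,0,1,0,0,0],
    [0,0,1,0,0,0],
    [0,0,0,0,0,0]
  ]
}}

```text
time: 6.85
ee_pos: [0.4532, 0.0501, 0.1509]
tool_rot: [3.14, 0.005, -0.183]
contact_force: [-0.6, 0.6, 0.4]
gripper_width: 0.998
grip_force: 0.0
```

```bash
python3 - <<'E'
from h import *
s=bot.sense();print(s['ee_pos'],s['tool_rot'],s['contact_force'])
b=snap('top');cv2.imwrite('pics/g1.png',cv2.resize(b['color'][190:270,240:350],(770,560),interpolation=cv2.INTER_CUBIC))
E
```

```text
[0.45324167 0.05008121 0.15090797] [ 3.14017995  0.00475739 -0.1833111 ] [-0.58028395  0.56566054  0.35437412]
```

View pics/g1.png

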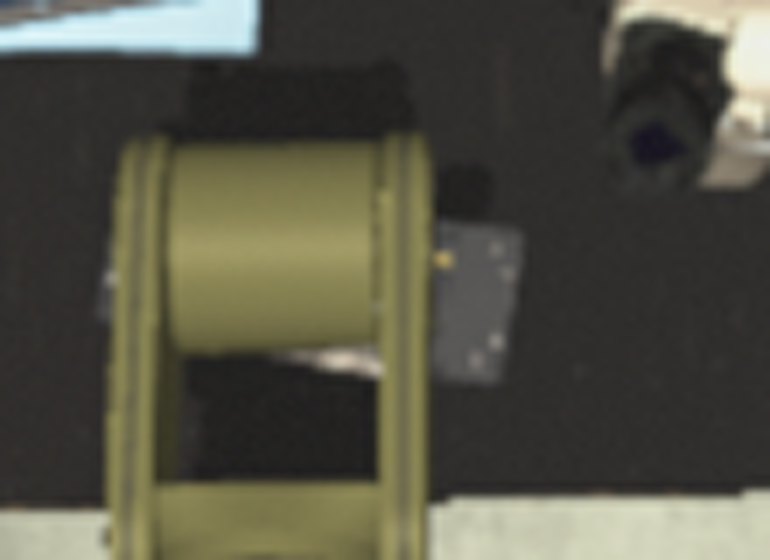

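Request:
{"name": "servo_tool", "arguments": {
  "plan": [
    [0.05,-0.1,0.8,0,0,0],
    [0,0,0.8,0,0,0],
    [0,0,0.8,0,0,0],
    [0,0,0.68,0,0,0],
    [0,0,0,0,0,0]
  ]
}}

```text
time: 7.52
ee_pos: [0.4559, 0.0535, 0.0756]
tool_rot: [3.141, 0.002, -0.182]
contact_force: [-0.1, 0.7, -0.6]
gripper_width: 1.002
grip_force: 0.0
```

Request:
{"name": "servo_tool", "arguments": {
  "plan": [
    [0,0,0,0,0,0],
    [0,0,0,0,0,0],
    [0,0,0,0,0,0],
    [0,0,0,0,0,0],
    [0,0,0,0,0,0],
    [0,0,0,0,0,0]
  ],
  "grip": 5,
  "newtons": 12
}}

```text
time: 8.28
ee_pos: [0.4563, 0.0538, 0.0762]
tool_rot: [3.142, 0.0, -0.182]
contact_force: [-0.3, -1.0, -0.9]
gripper_width: 0.427
grip_force: 0.0
```

Request:
{"name": "servo_tool", "arguments": {
  "plan": [
    [0,0,0,0,0,0],
    [0,0,0,0,0,0],
    [0,0,0,0,0,0],
    [0,0,0,0,0,0],
    [0,0,0,0,0,0]
  ]
}}

```text
time: 8.9
ee_pos: [0.4562, 0.0538, 0.0759]
tool_rot: [3.142, 0.0, -0.182]
contact_force: [-0.3, 1.2, -0.9]
gripper_width: 0.147
grip_force: 12.0
```

Request:
{"name": "servo_tool", "arguments": {
  "plan": [
    [0,0,0,0,0,0],
    [0,0,0,0,0,0],
    [0,0,0,0,0,0]
  ],
  "newtons": 50
}}

```text
time: 9.28
ee_pos: [0.4564, 0.0538, 0.0762]
tool_rot: [3.142, 0.0, -0.182]
contact_force: [0.2, 1.2, -0.8]
gripper_width: 0.145
grip_force: 50.0
```

Request:
{"name": "servo_tool", "arguments": {
  "plan": [
    [0,0,-0.5,0,0,0],
    [0,0,-0.9,0,0,0],
    [0,0,-1,0,0,0],
    [0,0,-1,0,0,0],
    [0,0,-1,0,0,0],
    [0,0,-0.6,0,0,0],
    [0,0,0,0,0,0]
  ]
}}

```text
time: 10.15
ee_pos: [0.4572, 0.0538, 0.2028]
tool_rot: [-3.141, -0.003, -0.182]
contact_force: [0.6, 1.0, -1.6]
gripper_width: 0.141
grip_force: 50.0
```

Request:
{"name": "servo_tool", "arguments": {
  "plan": [
    [0.4,-0.92,0,0,0,0],
    [0.4,-0.92,0,0,0,0],
    [0.4,-0.92,0,0,0,0],
    [0.4,-0.92,0,0,0,0],
    [0.4,-0.92,0,0,0,0],
    [0.4,-0.92,0,0,0,0],
    [0,0,0,0,0,-0.9],
    [0,0,0,0,0,-0.9],
    [0,0,0,0,0,0],
    [0,0,0,0,0,0]
  ]
}}

```text
time: 11.4
ee_pos: [0.5399, 0.1785, 0.2003]
tool_rot: [3.141, 0.001, 0.13]
contact_force: [-0.3, 0.2, -0.3]
gripper_width: 0.144
grip_force: 50.0
```

```bash
python3 - <<'E'
from h import *
s=bot.sense();print(s['ee_pos'],s['tool_rot'],s['contact_force'],s['ft_torque'])
a=snap('scene');b=snap('top')
cv2.imwrite('pics/g2.png',np.hstack([cv2.resize(a['color'][110:180,330:400],(400,400),interpolation=cv2.INTER_CUBIC),cv2.resize(b['color'][165:245,215:295],(400,400),interpolation=cv2.INTER_CUBIC)]))
E
```

```text
[0.5399187  0.17849234 0.20026756] [3.14141799e+00 1.43098288e-03 1.30051577e-01] [-0.33646825  0.17394931 -0.30964949] [ 0.04114359  0.05456071 -0.0327425 ]
```

View pics/g2.png

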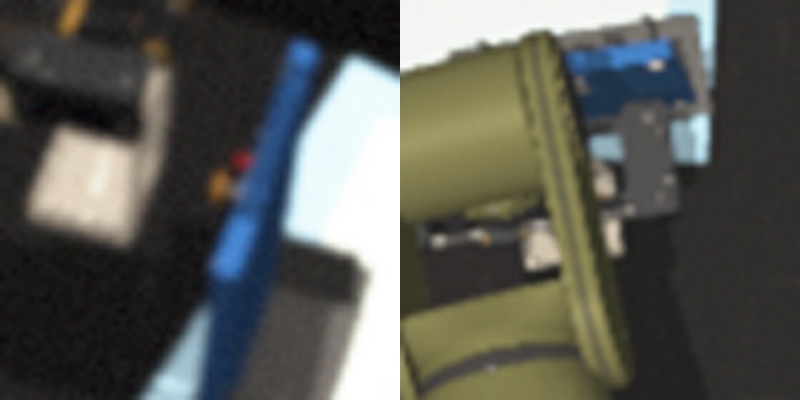

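```bash
cat >> h.py <<'E'
def tray(P,rot,off=(0,0,0)):  # tray frame origin at rear face underside -> function
    y=rot[2];R=np.array([[np.cos(y),-np.sin(y),0],[np.sin(y),np.cos(y),0],[0,0,1]])
    o=np.array(P)+[0,0,.006]+R@np.array([.025,0,-.082])+off
    return lambda q:o+R@np.array(q)
E
python3 - <<'E'
from h import *
s=bot.sense();a=snap('scene')
f=tray(s['ee_pos'],s['tool_rot'])
g=lambda X:np.round((np.array(proj(a,X))+.5-[330,110])*400/70,0)
for n,q in dict(frontRbot=(-.058,-.032,0),frontRtop=(-.058,-.032,.014),rearRbot=(0,-.032,0),rearRtop=(0,-.032,.1),frontLtop=(-.058,.032,.014)).items(): print(n,g(f(q)))
th=.1326;print('head',g([.603,.187,.159]))
for c in ([.6212,.1851,.195],):
  R=np.array([[np.cos(th),-np.sin(th)],[np.sin(th),np.cos(th)]])
  for y in(-.085,.085):
    for x in (0,): print('boardtop',y,g(list(np.array(c[:2])+R@[x,y])+[.195]),'foot/bot',g(list(np.array(c[:2])+R@[x,y])+[.0]))
E
```

```text
frontRbot [ 34. 224.]
frontRtop [ 35. 208.]
rearRbot [134. 251.]
rearRtop [145. 132.]
frontLtop [ 69. 125.]
head [221. 186.]
boardtop -0.085 [214. 276.] foot/bot [186. 483.]
boardtop 0.085 [297.  45.] foot/bot [262. 263.]
```

```bash
python3 - <<'E'
from h import *
s=bot.sense();a=snap('scene');b=snap('top')
f=tray(s['ee_pos'],s['tool_rot'])
g=a['color'].astype(float).mean(2)
P=lambda q:np.array(proj(a,f(q)))
def edge(A,B,n):  # offset along outward normal of edge from predicted
    A,B=P(A),P(B);d=(B-A)/np.linalg.norm(B-A);nr=np.array([-d[1],d[0]])*n;r=[]
    t=np.arange(-5,5.01,.1)
    for k in np.linspace(.2,.8,7):
        c=A+(B-A)*k;pts=c+t[:,None]*nr
        v=cv2.remap(g.astype(np.float32),pts[:,0].astype(np.float32),pts[:,1].astype(np.float32),cv2.INTER_LINEAR)[:,0]
        dv=np.gradient(cv2.GaussianBlur(v[:,None],(1,9),0)[:,0]);r.append(t[np.argmin(dv)])
    return nr,np.median(r),np.round(r,1)
E=[edge((-.058,-.032,0),(0,-.032,0),1),edge((-.058,.032,.014),(-.058,-.032,.007),-1)]
E.append(edge((0,-.032,.005),(0,-.032,.06),1))
for e in E: print(e)
N=np.array([e[0] for e in E]);o=np.array([e[1] for e in E]);bias=np.linalg.lstsq(N,o,rcond=None)[0];print('bias px',bias)
h=cv2.cvtColor(a['color'],cv2.COLOR_BGR2HSV)[134:150,360:376]
m=cv2.inRange(h,np.array((8,80,90)),np.array((28,255,255)));ys,xs=np.nonzero(m);c=np.array([xs.mean()+360,ys.mean()+134]);print('head scene',c,m.sum()/255)
for u in (c,c-bias,c-bias*.5): print(tri(a,u,b,(244.8,187)))
E
```

```text
(array([-0.25605153,  0.96666313]), np.float64(-0.9000000000000146), array([-1.3, -1. , -0.8, -0.5, -1.2, -0.9, -0.8]))
(array([0.93450212, 0.35595755]), np.float64(4.099999999999968), array([4.3, 5. , 4.3, 4. , 4. , 4.1, 2.7]))
(array([0.99552988, 0.09444714]), np.float64(-0.10000000000001741), array([-0. ,  0.2, -1. , -0.1, -1. , -1.2,  2.5]))
bias px [2.03440385 0.2014048 ]
head scene [368. 142.] 13.0
(array([0.6032634 , 0.18713164, 0.1594704 ]), np.float64(0.0021179738615575506))
(array([0.60022591, 0.18494925, 0.1622812 ]), np.float64(0.008160610602244482))
(array([0.60174288, 0.18604617, 0.16086303]), np.float64(0.005141724264757888))
```

```bash
python3 - <<'E'
from h import *
a=snap('scene');b=snap('top')
for u in ((368.2,142.9),(368.2,142.5)): print(tri(a,u,b,(244.8,187)),tri(a,u,b,(244.5,186.7)))
E
```

```text
(array([0.60406309, 0.18790672, 0.15465981]), np.float64(0.0021160304438096536)) (array([0.6045457 , 0.18855125, 0.15447198]), np.float64(0.0035056939157680784))
(array([0.60383538, 0.18765055, 0.15672577]), np.float64(0.0018460917775420188)) (array([0.6043172 , 0.18829458, 0.15653763]), np.float64(0.0032336109137379473))
```

Request:
{"name": "servo_tool", "arguments": {
  "plan": [
    [0.4,-0.04,0.11,0,0,0],
    [0.4,0,0,0,0,0],
    [0.3,0,0,0,0,0],
    [0.1,0,0,0,0,-0.01],
    [0,0,0,0,0,0]
  ]
}}

```text
time: 12.38
ee_pos: [0.5701, 0.1836, 0.1983]
tool_rot: [3.142, 0.0, 0.134]
contact_force: [-0.6, 0.6, -0.7]
gripper_width: 0.146
grip_force: 50.0
```

Request:
{"name": "servo_tool", "arguments": {
  "plan": [
    [0.04,0,0,0,0,0],
    [0.04,0,0,0,0,0],
    [0.04,0,0,0,0,0],
    [0.04,0,0,0,0,0],
    [0,0,0,0,0,0]
  ]
}}

```text
time: 13.0
ee_pos: [0.5739, 0.1842, 0.1984]
tool_rot: [3.142, -0.0, 0.134]
contact_force: [-0.7, -0.4, -1.8]
gripper_width: 0.147
grip_force: 50.0
```

Request:
{"name": "servo_tool", "arguments": {
  "plan": [
    [0.04,0,0,0,0,0],
    [0.04,0,0,0,0,0],
    [0.04,0,0,0,0,0],
    [0,0,0,0,0,0]
  ]
}}

```text
time: 13.5
ee_pos: [0.5769, 0.1846, 0.1984]
tool_rot: [-3.142, 0.0, 0.134]
contact_force: [0.3, -0.2, -1.0]
gripper_width: 0.146
grip_force: 50.0
```

Request:
{"name": "servo_tool", "arguments": {
  "plan": [
    [0.04,0,0,0,0,0],
    [0.04,0,0,0,0,0],
    [0,0,0,0,0,0]
  ]
}}

```text
time: 13.88
ee_pos: [0.5789, 0.1848, 0.1984]
tool_rot: [-3.142, -0.0, 0.134]
contact_force: [-0.5, -0.9, -0.4]
gripper_width: 0.146
grip_force: 50.0
```

Request:
{"name": "servo_tool", "arguments": {
  "plan": [
    [0.04,0,0,0,0,0],
    [0.04,0,0,0,0,0],
    [0,0,0,0,0,0]
  ]
}}

```text
time: 14.25
ee_pos: [0.5809, 0.1851, 0.1984]
tool_rot: [3.142, -0.0, 0.134]
contact_force: [-0.3, -0.2, -0.1]
gripper_width: 0.146
grip_force: 50.0
```

Request:
{"name": "servo_tool", "arguments": {
  "plan": [
    [0.04,0,0,0,0,0],
    [0.04,0,0,0,0,0],
    [0,0,0,0,0,0]
  ]
}}

```text
time: 14.62
ee_pos: [0.5826, 0.1854, 0.1984]
tool_rot: [3.142, 0.001, 0.134]
contact_force: [-1.2, -0.0, -0.7]
gripper_width: 0.144
grip_force: 50.0
```

Request:
{"name": "servo_tool", "arguments": {
  "plan": [
    [0.04,0,0,0,0,0],
    [0.04,0,0,0,0,0],
    [0,0,0,0,0,0]
  ]
}}

```text
time: 15.0
ee_pos: [0.5847, 0.1856, 0.1983]
tool_rot: [3.142, 0.0, 0.134]
contact_force: [-2.3, -0.5, -0.2]
gripper_width: 0.141
grip_force: 50.0
```

Request:
{"name": "servo_tool", "arguments": {
  "plan": [
    [0.04,0,0,0,0,0],
    [0,0,0,0,0,0]
  ]
}}

```text
time: 15.25
ee_pos: [0.5854, 0.1857, 0.1984]
tool_rot: [3.142, 0.001, 0.134]
contact_force: [-3.5, -0.2, 0.8]
gripper_width: 0.146
grip_force: 50.0
```

Request:
{"name": "servo_tool", "arguments": {
  "plan": [
    [0.04,0,0,0,0,0],
    [0,0,0,0,0,0]
  ]
}}

```text
time: 15.5
ee_pos: [0.5864, 0.1858, 0.1984]
tool_rot: [3.142, 0.001, 0.134]
contact_force: [-5.3, 0.2, 2.0]
gripper_width: 0.146
grip_force: 50.0
```

Request:
{"name": "servo_tool", "arguments": {
  "plan": [
    [0.04,0,0,0,0,0],
    [0,0,0,0,0,0]
  ]
}}

```text
time: 15.75
ee_pos: [0.5872, 0.186, 0.1984]
tool_rot: [3.142, 0.002, 0.134]
contact_force: [-5.8, -0.8, 2.1]
gripper_width: 0.143
grip_force: 50.0
```

Request:
{"name": "servo_tool", "arguments": {
  "plan": [
    [0.04,0,0,0,0,0],
    [0,0,0,0,0,0]
  ]
}}

```text
time: 16.0
ee_pos: [0.588, 0.1861, 0.1984]
tool_rot: [3.142, 0.002, 0.134]
contact_force: [-6.4, -1.3, 2.4]
gripper_width: 0.145
grip_force: 50.0
```

Request:
{"name": "servo_tool", "arguments": {
  "plan": [
    [0.04,0,0,0,0,0],
    [0,0,0,0,0,0]
  ]
}}

```text
time: 16.25
ee_pos: [0.5888, 0.1862, 0.1984]
tool_rot: [3.141, 0.003, 0.134]
contact_force: [-7.7, -2.6, 2.8]
gripper_width: 0.145
grip_force: 50.0
```

Request:
{"name": "servo_tool", "arguments": {
  "plan": [
    [0,0,0.06,0,0,0],
    [0,0,0.06,0,0,0],
    [0,0,0,0,0,0]
  ]
}}

```text
time: 16.62
ee_pos: [0.5886, 0.1862, 0.195]
tool_rot: [3.142, 0.003, 0.134]
contact_force: [-7.8, -1.2, 1.4]
gripper_width: 0.146
grip_force: 50.0
```

Request:
{"name": "servo_tool", "arguments": {
  "plan": [
    [0,0,0.06,0,0,0],
    [0,0,0.06,0,0,0],
    [0,0,0,0,0,0]
  ]
}}

```text
time: 17.0
ee_pos: [0.5886, 0.1862, 0.192]
tool_rot: [3.142, 0.003, 0.134]
contact_force: [-6.6, -1.6, 1.7]
gripper_width: 0.146
grip_force: 50.0
```

Request:
{"name": "servo_tool", "arguments": {
  "plan": [
    [0,0,0.06,0,0,0],
    [0,0,0.06,0,0,0],
    [0,0,0,0,0,0]
  ]
}}

```text
time: 17.38
ee_pos: [0.5886, 0.1862, 0.189]
tool_rot: [3.142, 0.003, 0.134]
contact_force: [-6.5, -1.8, 2.2]
gripper_width: 0.144
grip_force: 50.0
```

Request:
{"name": "servo_tool", "arguments": {
  "plan": [
    [0,0,0.06,0,0,0],
    [0,0,0.06,0,0,0],
    [0,0,0,0,0,0]
  ]
}}

```text
time: 17.75
ee_pos: [0.5887, 0.1862, 0.1861]
tool_rot: [3.142, 0.003, 0.134]
contact_force: [-6.9, -1.4, 1.1]
gripper_width: 0.143
grip_force: 50.0
```

Request:
{"name": "servo_tool", "arguments": {
  "plan": [
    [0,0,0.06,0,0,0],
    [0,0,0.04,0,0,0],
    [0,0,0,0,0,0]
  ]
}}

```text
time: 18.12
ee_pos: [0.589, 0.1859, 0.1841]
tool_rot: [3.141, 0.002, 0.134]
contact_force: [-6.9, -2.4, 2.7]
gripper_width: 0.145
grip_force: 50.0
```

Request:
{"name": "servo_tool", "arguments": {
  "plan": [
    [0,0.03,0.04,0,0,0],
    [0,0,0.04,0,0,0],
    [0,0,0,0,0,0]
  ]
}}

```text
time: 18.5
ee_pos: [0.5888, 0.1854, 0.1816]
tool_rot: [3.141, 0.003, 0.134]
contact_force: [-7.3, -1.4, 1.9]
gripper_width: 0.146
grip_force: 50.0
```

```bash
python3 - <<'E'
from h import *
s=bot.sense();print(s['ee_pos'],s['tool_rot'],s['contact_force'],s['ft_torque'])
E
```

```text
[0.5887863  0.18542927 0.18164965] [3.14149692e+00 2.98921326e-03 1.34211929e-01] [-7.25214249 -1.43253124  1.86595587] [-0.19814395  1.36273213  0.04771621]
```

Request:
{"name": "servo_tool", "arguments": {
  "plan": [
    [0,0,0.04,0,0,0],
    [0,0,0.04,0,0,0],
    [0,0,0,0,0,0]
  ]
}}

```text
time: 18.88
ee_pos: [0.5888, 0.1855, 0.1796]
tool_rot: [3.142, 0.003, 0.134]
contact_force: [-7.3, -2.0, 2.4]
gripper_width: 0.147
grip_force: 50.0
```

Request:
{"name": "servo_tool", "arguments": {
  "plan": [
    [0,0,0.04,0,0,0],
    [0,0,0.04,0,0,0],
    [0,0,0,0,0,0]
  ]
}}

```text
time: 19.25
ee_pos: [0.5888, 0.1854, 0.1776]
tool_rot: [3.141, 0.003, 0.134]
contact_force: [-7.0, -1.0, 1.6]
gripper_width: 0.144
grip_force: 50.0
```

Request:
{"name": "servo_tool", "arguments": {
  "plan": [
    [0,0,0.04,0,0,0],
    [0,0,0.04,0,0,0],
    [0,0,0,0,0,0]
  ]
}}

```text
time: 19.62
ee_pos: [0.5894, 0.1855, 0.1757]
tool_rot: [3.142, 0.001, 0.134]
contact_force: [-4.9, -0.7, 2.0]
gripper_width: 0.146
grip_force: 50.0
```

Request:
{"name": "servo_tool", "arguments": {
  "plan": [
    [0,0,0.04,0,0,0],
    [0,0,0.02,0,0,0],
    [0,0,0,0,0,0]
  ]
}}

```text
time: 20.0
ee_pos: [0.5896, 0.1855, 0.175]
tool_rot: [3.142, 0.001, 0.134]
contact_force: [-6.6, -1.5, 3.1]
gripper_width: 0.147
grip_force: 50.0
```

Request:
{"name": "servo_tool", "arguments": {
  "plan": [
    [0,0,0.03,0,0,0],
    [0,0,0,0,0,0]
  ]
}}

```text
time: 20.25
ee_pos: [0.5897, 0.1856, 0.1748]
tool_rot: [3.142, 0.0, 0.134]
contact_force: [-7.4, -1.9, 5.4]
gripper_width: 0.144
grip_force: 50.0
```

Request:
{"name": "servo_tool", "arguments": {
  "plan": [
    [0,0,0.03,0,0,0],
    [0,0,0,0,0,0]
  ]
}}

```text
time: 20.5
ee_pos: [0.5897, 0.1856, 0.1747]
tool_rot: [3.142, 0.0, 0.134]
contact_force: [-8.4, -1.1, 8.1]
gripper_width: 0.145
grip_force: 50.0
```

Request:
{"name": "servo_tool", "arguments": {
  "plan": [
    [-0.03,0,-0.03,0,0,0],
    [-0.03,0,-0.03,0,0,0],
    [0,0,0,0,0,0]
  ]
}}

```text
time: 20.88
ee_pos: [0.5886, 0.1854, 0.1748]
tool_rot: [-3.141, -0.001, 0.134]
contact_force: [-3.7, 0.0, 2.3]
gripper_width: 0.147
grip_force: 50.0
```

```bash
python3 - <<'E'
from h import *
a=snap('scene');cv2.imwrite('pics/g3.png',cv2.resize(a['color'][100:170,330:400],(560,560),interpolation=cv2.INTER_CUBIC))
E
```

View pics/g3.png

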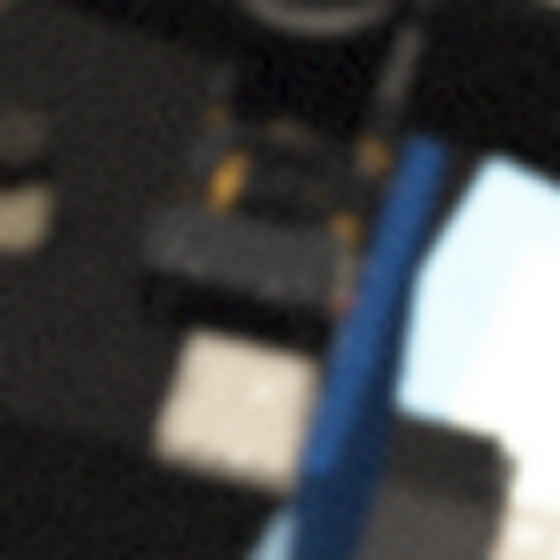

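Request:
{"name": "servo_tool", "arguments": {
  "plan": [
    [0,0,0,0,0,0],
    [0,0,0,0,0,0],
    [0,0,0,0,0,0],
    [0,0,0,0,0,0]
  ],
  "grip": 45,
  "newtons": 5
}}

```text
time: 21.42
ee_pos: [0.5885, 0.1854, 0.1743]
tool_rot: [-3.142, -0.0, 0.134]
contact_force: [-0.8, -0.4, -1.2]
gripper_width: 0.463
grip_force: 0.0
```

Request:
{"name": "servo_tool", "arguments": {
  "plan": [
    [0,0,0,0,0,0],
    [0,0,-0.2,0,0,0],
    [0,0,-0.5,0,0,0],
    [0,0,-1,0,0,0],
    [0,0,-1,0,0,0],
    [0,0,0,0,0,0]
  ]
}}

```text
time: 22.18
ee_pos: [0.59, 0.1858, 0.2459]
tool_rot: [-3.141, -0.007, 0.134]
contact_force: [0.3, 0.4, -0.1]
gripper_width: 0.473
grip_force: 0.0
```

Request:
{"name": "servo_tool", "arguments": {
  "plan": [
    [-0.3,0,-0.6,0,0,0],
    [-1,0,0,0,0,0],
    [-1,0,0,0,0,0],
    [-1,0,0,0,0,0],
    [-1,0,0,0,0,0],
    [-1,0,0,0,0,0],
    [-1,0,0,0,0,0],
    [-1,0,0,0,0,0],
    [-1,0,0,0,0,0],
    [0,0,0,0,0,0]
  ]
}}

```text
time: 23.42
ee_pos: [0.3816, 0.1575, 0.2567]
tool_rot: [-3.142, -0.0, 0.135]
contact_force: [-0.2, 1.0, 0.5]
gripper_width: 0.474
grip_force: 0.0
```

```bash
python3 - <<'E'
from h import *
a=snap('scene');b=snap('top')
cv2.imwrite('pics/g4.png',np.hstack([cv2.resize(a['color'][110:160,340:390],(400,400),interpolation=cv2.INTER_CUBIC),cv2.resize(b['color'][165:205,225:265],(400,400),interpolation=cv2.INTER_CUBIC)]))
E
```

```text
(no output)
```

View pics/g4.png

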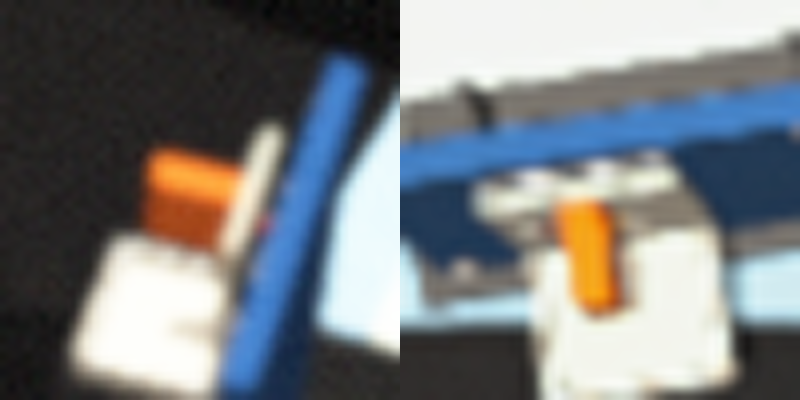

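```bash
python3 - <<'E'
from h import *
a=snap('scene');b=snap('top')
f=tray((.5885,.1854,.1745),(0,0,.134))
for n,q in dict(fRt=(-.058,-.032,.014),fRb=(-.058,-.032,0),fLt=(-.058,.032,.014),rRb=(0,-.032,0),rRt=(0,-.032,.1),rLt=(0,.032,.1),ffLt=(-.004,.032,.1),gFl=(-.04,.007,.1),gFr=(-.04,-.007,.1),gFrb=(-.04,-.007,.064)).items():
    print(n,'scene',np.round((np.array(proj(a,f(q)))+.5-[340,110]+[-.2,-.95])*8),'top',np.round((np.array(proj(b,f(q)))+.5-[225,165])*10+[400,0]))
# orientation of the grip top & red remains
h=cv2.cvtColor(a['color'],cv2.COLOR_BGR2HSV)[130:145,365:380];m=cv2.inRange(h,np.array((165,60,50)),np.array((180,255,255)));print('red px',np.argwhere(m)+[130,365])
# pin side position predicted, relative to head axis
th=.134;R=np.array([[np.cos(th),-np.sin(th)],[np.sin(th),np.cos(th)]])
hd=np.array([.604,.188])
for d in(0,.009): 
  for dd in (0,.0085):
    p=hd+R@[.0165-.0145+d+dd-.0165*0,.021];print('pin',d,dd,np.round((np.array(proj(a,[*p,.1555]))+.5-[340,110]+[-.2,-.95])*8))
E
```

```text
fRt scene [ 82. 356.] top [736. 370.]
fRb scene [ 81. 377.] top [742. 376.]
fLt scene [127. 239.] top [553. 399.]
rRb scene [219. 414.] top [719. 213.]
rRt scene [242. 254.] top [678. 163.]
rLt scene [285. 133.] top [483. 193.]
ffLt scene [275. 130.] top [485. 205.]
gFl scene [168. 154.] top [576. 302.]
gFr scene [158. 180.] top [618. 295.]
gFrb scene [152. 241.] top [635. 310.]
red px [[138 372]]
pin 0 0 [250. 220.]
pin 0 0.0085 [270. 225.]
pin 0.009 0 [272. 225.]
pin 0.009 0.0085 [292. 231.]
```

```bash
python3 - <<'E'
from h import *
a=snap('scene');b=snap('top')
f=tray((.587,.1852,.1745),(0,0,.134))
def ov(p,x0,y0,n,k,bias):
    im=cv2.resize(p['color'][y0:y0+n,x0:x0+n],(n*k,n*k),interpolation=cv2.INTER_CUBIC)
    P=lambda q:tuple(int(v) for v in (np.array(proj(p,f(q)))+.5-[x0,y0]+bias)*k)
    for c in ([(-.058,-.032,.014),(-.058,-.032,0),(0,-.032,0),(0,-.032,.1),(0,.032,.1),(-.004,.032,.1),(-.004,-.032,.1),(-.004,-.032,.014),(-.058,-.032,.014),(-.058,.032,.014)],[(-.004,-.007,.1),(-.04,-.007,.1),(-.04,.007,.1),(-.004,.007,.1)],[(-.04,-.007,.1),(-.04,-.007,.064),(-.004,-.007,.064)]):
        for A,B in zip(c,c[1:]): cv2.line(im,P(A),P(B),(0,255,0),1)
    return im
cv2.imwrite('pics/g5.png',np.hstack([ov(a,345,118,40,10,[-.2,-.95]),ov(b,227,170,40,10,[0,0])]))
E
```

```text
(no output)
```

View pics/g5.png

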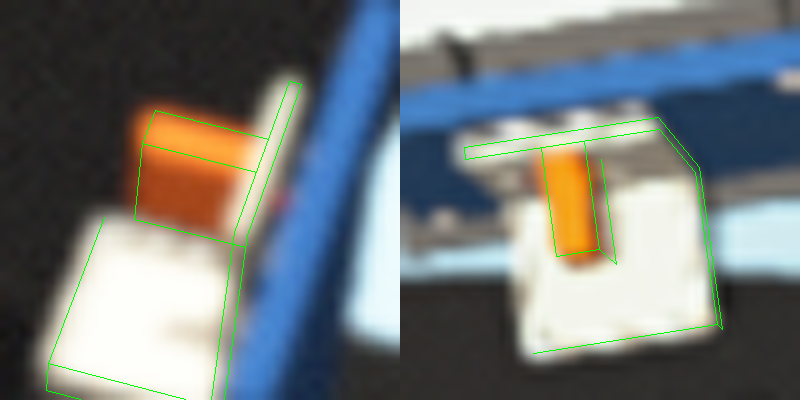

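```bash
python3 -c "
from cell import bot;print(bot.finish_job())"
```

```text
the job is handed in; nothing more can be done
None
```

The tray is hanging on the screw at the slot's end, upright and square to the board, released, and the job is handed in. The highest readings were about 8 N into the board and 8 N down. I judged the lock pin engaged from the push force dropping about 2 N just before the slot's end, because the cameras could not see its tip in the plate.

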